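# Gauge the sea cock spindles and pack the spares case

## Robot

A 6-joint arm with a two-finger parallel gripper is mounted at the origin on the work surface. World frame = base frame: x ahead of the robot, y to its left, z up, the work surface at z = 0. Lengths are in mm, angles in rad, forces in N, time in s.
With the tool pointing down it reaches from about 300 to 775 mm from the base axis. Payload 14.6 kg.
Tool frame: the origin (TCP) lies on the front face of the gripper's body, between the roots of the fingers; the fingertips stand 97 mm ahead of it and the grasp point (between the pads) lies 78 mm ahead of it; z points along the fingers, y is the line along which they close (so a half turn about z gives the same grasp; the last joint's range is limited). The gripper opens to 94 mm and grips with 3 to 60 N. Pads are 16 mm wide; open, the fingers measure 119 mm over their backs; the gripper's body (75 mm by 177 mm) begins 78 mm behind the grasp point.
Start: joints at [-1.249, 0.3, 1.521, -0, 1.321, -0.067], TCP at [208.486, -508.944, 302.646] pointing down, gripper open.
Joint ranges: [-3.03, 3.03], [-0.79, 2.21], [0.23, 2.52], [-1.04, 4.18], [0, 3.07], [-2.55, 2.55]. Speed limits (rad/s): [2.22, 2.22, 2.57, 3.14, 3.14, 3.14].

## Interface

Orientations are given as [roll, pitch, yaw] about the fixed x, y, z axes, in that order (R = Rz(yaw) Ry(pitch) Rx(roll)).
In Python, from cell import * gives the robot as it stands.
- The arm moves only by the tool carry_out, never from a script. Its arguments are lists of equal length, an entry for each row: "slide": the shift along the world's x, y, z scaled (see below), a list of three; "dr": the turn, a rotation vector about the world's x, y, z scaled (see below), a list of three; "gripper": the opening in per cent of the stroke, from 0 (shut) to 100 (fully open). A call has 1 to 10 rows; each row is the pose to reach, as a shift and turn from the pose commanded when the call began, turning the shorter way round; what a row does not reach only later rows make up. The controller multiplies each number of a shift by 0.25 m and each number of a turn by 360 degrees. A row lasts 1/12 s, in which the tool goes at most 41.7 mm and 7.16 degrees, less where a joint would pass 70% of its speed; a pose out of reach is approached as far as the arm can. A call with a number of a shift or a turn outside -1 to 1 is refused whole. A call with a gripper value outside its range is refused whole. The fingers move at their own pace and stop on an object; "newtons" is the grip in N (left out, the last holds). Time passes only in rows, so rows that repeat a pose let the fingers close. It gives the time, the measured TCP pose, the force, the opening and the grip force at its end, in the units of the state.
- read_state(): the state, without advancing time (a new reading comes with each control period).
- camera(name): name is "side" or "top"; returns the picture (480x640x3 uint8, red, green, blue); there is no depth.
- camera_model(name): a dict with "vfov" (degrees; the focal length in pixels is half the picture's height over the tangent of half this angle, whatever the lens; pixels are square), "cx", "cy" (the principal point, pixels), "R" (3x3) and "t" (3): a world point X has camera coordinates R X + t. Camera axes: x right, y down, z forward; pixel columns grow to the right and rows downward; lengths in mm; the calibration is good to about 2 mm. A picture is of the moment at which its call begins. camera_model takes no time and is no camera call.
- sign_off(): hands the job in; it is judged then, once.
The state is a dict: "clock": time; "joints": joint angles; "qd": joint speeds; "effort": joint torques, N m; "eef_pos": TCP position; "eef_rot": TCP orientation; "wrist_force": force on the tool from outside, world axes, zero at the start; "moment": the same for the moment, N m; "finger_gap": finger opening in mm; "finger_force": force on a finger pad.
Only numpy, scipy, OpenCV 4.12 (cv2) and the standard library are available. Lean on these libraries where they do the work, as an engineer would, in place of code of your own. Each camera call takes 0.05 s, during which the arm holds its last target. There are 200 camera calls.

## Task

Check the square-headed bronze spindles in the bench caliper one at a time, the largest first and working down in size: lay each one across the rest, slide the jaw up until it firmly pinches the round barrel against the sprung anvil and the anvil gives a little, without forcing it, then back the jaw off. Pack all the gauged spindles lying flat on the floor of the open case, none on top of another, and press the lid down until it snaps past its catch and is fully shut, leaving the other wares on the counter where they are.

Things in the scene. Friction and masses are not known exactly. Their poses are not given: they have to be found in the camera images.
- spindle_large: large bronze sea cock spindle, bored through, 140 mm long, about 620 g. Turned from 32 mm square bar: a square head 32 x 32 mm, 22 mm long, at its -x end; the rest is a round barrel of 32 mm diameter, flush with the head's flats. It lies on a flat of the head and on the barrel and does not roll. Origin at mid-length on its axis (so 16 mm above what it lies on); x runs along the axis. Absent in some runs (None from the start).
- spindle_medium: medium bronze sea cock spindle, bored through, 120 mm long, about 420 g. Turned from 27 mm square bar: a square head 27 x 27 mm, 22 mm long, at its -x end; the rest is a round barrel of 27 mm diameter, flush with the head's flats. It lies on a flat of the head and on the barrel and does not roll. Origin at mid-length on its axis (so 13.5 mm above what it lies on); x runs along the axis. Absent in some runs (None from the start).
- spindle_small: small bronze sea cock spindle, bored through, 100 mm long, about 260 g. Turned from 22 mm square bar: a square head 22 x 22 mm, 22 mm long, at its -x end; the rest is a round barrel of 22 mm diameter, flush with the head's flats. It lies on a flat of the head and on the barrel and does not roll. Origin at mid-length on its axis (so 11 mm above what it lies on); x runs along the axis. Absent in some runs (None from the start).
- caliper: bench indicating caliper, fixed. Base 12 mm thick, spanning x -100 to 75, y -130 to 140 mm; origin on the underside, operator's side -x. A flat part rest, top 36 mm high, spans x -90 to 28, y -85 to 27 mm; parts lie on it along x, crosswise to the slide. The beam (top 30 mm high) runs along y at x 45. The anvil stands at the -y end, the sliding jaw moves along y; both rise to 77 mm.
- anvil: end jaw, steel, 12 mm thick, sprung for the dial indicator behind it, which registers as the anvil gives: it holds 2 N, then gives 0.4 mm per newton towards -y, to a stop at 6 mm. Frame = caliper's when unpressed. Its face looks to +y, at y -85 mm; the nose spans x -30 to -10 mm; a 5 mm web, set back 7 mm from the face, runs back to x 56 mm.
- jaw: sliding jaw with slide head and grip post. Frame = the caliper's when fully open (100 mm gap); slides up to 98 mm towards caliper -y as it shuts. 12 mm thick, shaped like the anvil, face at its own y +15 mm looking to -y, nose over x -30 to -10 mm. Stays where it is left; sliding takes about 2 N. May start up to 60 mm shut.
- anvil_face (a point): fixed point on the caliper, at the middle of the nose's width on the unpressed anvil's measuring face, at the height of the rest's top (caliper frame -20, -85, 36 mm).
- post_top (a point): centre of the top of the slide head's upright round grip post, 16 mm diameter, 40 mm tall on the head's flat top (post top 101 mm, head top 61 mm above the counter). It stands 65 mm beyond the moving jaw's measuring face (caliper +y side), 65 mm behind the nose's middle (x 45 mm in the caliper frame). Moves with the jaw: towards the anvil (caliper -y) to shut.
- case: wooden spares case 190 (x) x 260 (y) x 60 mm high, walls 6 mm, fixed. Origin under its centre; its floor, lined with cork, is 9 mm above the counter, inside 178 x 248 mm. The lid is hinged along its far (+x) top edge; the front with the spring catch faces -x.
- lid (a joint): lid angle (rad): 0 = shut, grows as it opens, up to 2.05 (leaning back past upright). Starts open at 1.75 to 2. A stiff hinge: it stays at any angle, moving it takes about 0.35 N m plus its weight of 250 g. A spring catch meets it at about 0.07 rad; pressing the front edge with some 12 to 18 N snaps it past the catch to 0, where it stays shut.
- lid_hinge (a point): middle of the lid's hinge line, on the case's far (+x) top edge, 60 mm above the counter; fixed.
- lid_front (a point): middle of the lid's free edge, on its outer face, 190 mm from the hinge line; moves with the lid. The lid is a flat board 8 mm thick, 260 mm wide; a brass tongue hangs 26 mm below its underside there, outside the case's front wall.
- globe_a: squat amber glass lamp globe, 96 mm wide, 80 mm tall, fragile. Bystander: leave alone. Origin under its centre.
- globe_b: second amber glass lamp globe, the same. Bystander: leave alone. Origin under its centre.
- funnel: copper funnel in a turned wooden holder, 124 mm wide, 127 mm tall. Bystander: leave alone. Origin under its centre.
- nozzle: brass bilge pump nozzle standing upright, 48 mm wide foot, 108 mm tall. Bystander: leave alone. Origin under its centre.
- handle: bronze sea cock handle lying flat, 158 mm long, 16 mm high. Bystander: leave alone. Origin under its centre.
- hinge_pin: lacquered brass hinge pin lying down, 114 mm long, 12 mm thick, small square ends (not a spindle). Bystander: leave alone. Origin under its centre.
- tin: tin of grease, 72 mm wide, 55 mm tall. Bystander: leave alone. Origin under its centre.

How it is judged (in metres and radians):
On the way, in this order (a step that is already met when the one before it is completed fails the run):
1. the large spindle is pinched firmly (over 3 N at both faces) across its round barrel between the anvil and the sliding jaw (contact force between each of jaw, anvil and spindle_large above 3 N and x of anvil_face in the frame of spindle_large between -0.044 and 0.065 m), for 0.2 s.
2. the medium spindle is pinched firmly (over 3 N at both faces) across its round barrel between the anvil and the sliding jaw (contact force between each of jaw, anvil and spindle_medium above 3 N and x of anvil_face in the frame of spindle_medium between -0.034 and 0.055 m), for 0.2 s.
3. the small spindle is pinched firmly (over 3 N at both faces) across its round barrel between the anvil and the sliding jaw (contact force between each of jaw, anvil and spindle_small above 3 N and x of anvil_face in the frame of spindle_small between -0.024 and 0.045 m), for 0.2 s.
At the end, for the whole second after the job is handed in: every spindle present lies flat on the case's floor (its centre inside the case, no more than 6 mm higher than lying on the cork, its axis within about 8 degrees of level) and the lid is shut past its catch (under 0.025 rad) (x of spindle_large in the frame of case between -0.089 and 0.089 m and y of spindle_large in the frame of case between -0.124 and 0.124 m and z of spindle_large in the frame of case below 0.031 m and angle between spindle_large's own x axis and vertical between 1.42 and 1.72 rad and x of spindle_medium in the frame of case between -0.089 and 0.089 m and y of spindle_medium in the frame of case between -0.124 and 0.124 m and z of spindle_medium in the frame of case below 0.0285 m and angle between spindle_medium's own x axis and vertical between 1.42 and 1.72 rad and x of spindle_small in the frame of case between -0.089 and 0.089 m and y of spindle_small in the frame of case between -0.124 and 0.124 m and z of spindle_small in the frame of case below 0.026 m and angle between spindle_small's own x axis and vertical between 1.42 and 1.72 rad and value of joint lid below 0.025 rad); the robot touches nothing.
It fails at once if a spindle is forced in the caliper: the sliding jaw bears on it with more than 50 N (contact force between jaw and spindle_large above 50 N or contact force between jaw and spindle_medium above 50 N or contact force between jaw and spindle_small above 50 N).
It fails at once if one of the other wares on the counter is shifted by more than 50 mm (distance of any of globe_a, globe_b, funnel, nozzle, handle, hinge_pin, tin from where it was at the start of the episode above 0.05 m).
It fails at once if a lamp globe, the funnel or the nozzle is tipped over (angle between any of globe_a, globe_b, funnel, nozzle's own z axis and vertical above 0.6 rad).
Of spindle_large, spindle_medium, spindle_small only 2 to 3 are there at a start; the rules pass over those that are not, and their reading is None.
At some moment in a run one of spindle_large, spindle_medium, spindle_small may be knocked a few centimetres aside while the robot is not near it.
Once in a run the grip may slacken for a moment while it holds something.
It also fails if it takes over 210 s, if anything falls off the work surface, if the arm or the gripper's body presses on something with over 40 N, if the wrist force passes 120 N, or if a joint passes its speed limit or range.

## Working session

There is one attempt and no reset: what is moved stays moved. The work goes in short steps, Python scripts to look and compute and a tool call to move; the robot and the scene stay as the last step left them, time stands still between calls to the robot, and variables do not carry over. Pictures are saved under pics/ and viewed, at most 14 in all, crops included, and the job is handed in when it is done.

Besides the shell and the picture viewer there is one more tool, called after "Request:" as name(argument=value, ...) on one line, values as JSON. carry_out: Moves the arm, as the interface text tells. Its arguments: {"type":"object","properties":{"slide":{"type":"array","items":{"type":"array","items":{"type":"number","minimum":-1,"maximum":1}}},"dr":{"type":"array","items":{"type":"array","items":{"type":"number","minimum":-1,"maximum":1}}},"gripper":{"type":"array","items":{"type":"number"}},"newtons":{"type":"number"}},"required":["slide","dr","gripper"]}

```bash
ls; mkdir -p pics; cat > h.py <<'E'
from cell import *
import numpy as np, cv2
def save(name,fn):
    im=camera(name); cv2.imwrite('pics/'+fn,im[:,:,::-1]); return im
def ray(cam,u,v):
    m=camera_model(cam); f=240/np.tan(np.radians(m['vfov'])/2)
    R=np.array(m['R']);t=np.array(m['t'])
    d=R.T@np.array([(u-m['cx'])/f,(v-m['cy'])/f,1.]); return -R.T@t,d
def on(cam,u,v,z):
    c,d=ray(cam,u,v); return (c+d*(z-c[2])/d[2])[:2].round(1)
def proj(cam,X):
    m=camera_model(cam); f=240/np.tan(np.radians(m['vfov'])/2)
    p=np.array(m['R'])@np.array(X,float)+np.array(m['t']); return (f*p[0]/p[2]+m['cx'],f*p[1]/p[2]+m['cy'])
E
python3 - <<'E'
from h import *
save('top','t1.png');save('side','s1.png')
for c in('top','side'):
    print(camera_model(c))
print(read_state())
E
```

```text
pics
{'vfov': 43.564657329963936, 'cx': 320.73289603213215, 'cy': 242.42271305676488, 'R': array([[-0.00997318, -0.99960634, -0.02622411],
       [-0.98074439,  0.01489355, -0.19472703],
       [ 0.19504095,  0.0237771 , -0.98050685]]), 't': array([  52.04420264,  565.97730336, 1269.68945933])}
{'vfov': 45.81602957135622, 'cx': 316.85103948830175, 'cy': 237.1229562971199, 'R': array([[-0.88989108, -0.45615207, -0.00437694],
       [-0.30509197,  0.60227164, -0.73769083],
       [ 0.3391353 , -0.65512912, -0.6751245 ]]), 't': array([ 474.12821419,  213.00971377, 1153.79016465])}
{'clock': 0.1, 'joints': array([-1.24858162e+00,  3.00422436e-01,  1.52151480e+00, -1.34067796e-05,
        1.32072303e+00, -6.66019043e-02]), 'qd': array([ 0.00024593, -0.00199012, -0.00236248, -0.00063756, -0.00101282,
        0.00062586]), 'effort': array([ 1.65874961e-03, -5.32638216e+01, -3.53283799e+01,  7.09431642e-02,
        2.33953045e-02, -3.91968604e-05]), 'eef_pos': array([ 208.45213528, -508.81888548,  302.14101207]), 'eef_rot': array([-3.14052654e+00, -5.80950379e-05,  3.88819909e-01]), 'wrist_force': array([-0.35380021, -0.95090048, -0.21693043]), 'moment': array([0.00619041, 0.05330856, 0.04162658]), 'finger_force': 0.0, 'finger_gap': 93.80488922407311}
```

View pics/t1.png

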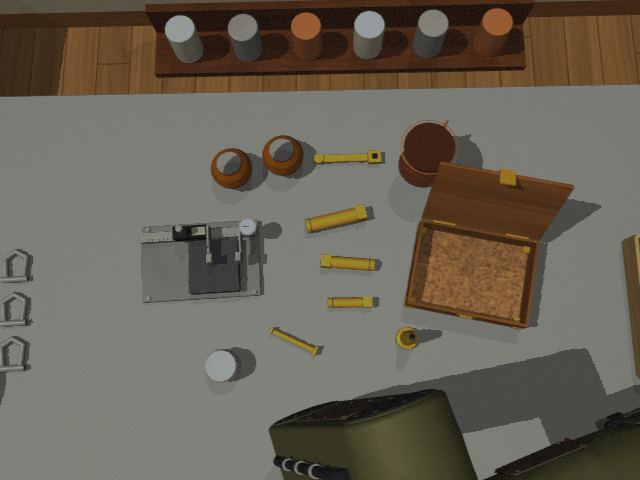

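View pics/s1.png

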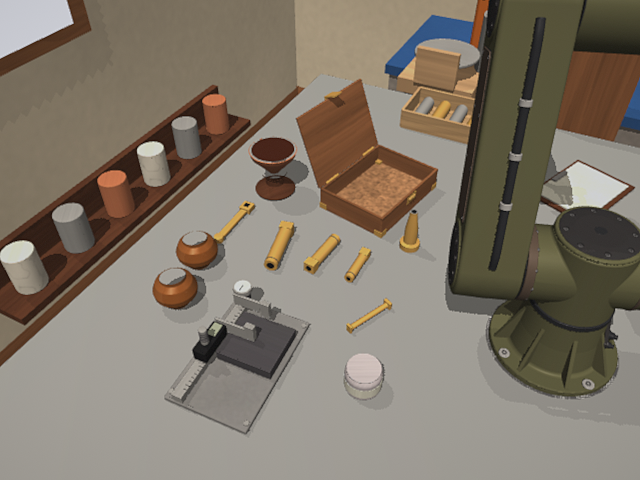

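Top view: large spindle (337,219) with its head to the right, medium (348,263) head left, small (350,302) head right, and the hinge pin (294,341). The caliper is at (200,262) with the anvil and dial on the right, the jaw part shut and its post at about (180,230). The case is at (472,275).

```bash
python3 - <<'E'
from h import *
im=cv2.imread('pics/t1.png'); 
a=cv2.resize(im[205:315,130:275],None,fx=5,fy=5,interpolation=cv2.INTER_CUBIC)
cv2.imwrite('pics/c1.png',a)
hsv=cv2.cvtColor(im,cv2.COLOR_BGR2HSV)
m=cv2.inRange(hsv,(15,120,90),(35,255,255)); 
for n,(x0,y0,x1,y1),z in [('L',(295,200,376,240),16),('M',(312,248,384,276),13.5),('S',(320,290,380,312),11),('pin',(262,320,325,360),6)]:
    s=np.zeros_like(m); s[y0:y1,x0:x1]=m[y0:y1,x0:x1]
    cs=cv2.findContours(s,0,2)[0]; c=max(cs,key=cv2.contourArea)
    w=np.array([on('top',u,v,z) for u,v in c[:,0,:]],np.float32)
    r=cv2.minAreaRect(w); b=cv2.boxPoints(r); print(n,r,'end mids',[((b[i]+b[(i+1)%4])/2).round() for i in range(4)])
E
```

```text
L ((630.1168823242188, 10.817085266113281), (33.4132080078125, 141.12388610839844), 14.322700500488281) end mids [array([614.,   7.], dtype=float32), array([648., -58.], dtype=float32), array([646.,  15.], dtype=float32), array([613.,  79.], dtype=float32)]
M ((527.8447875976562, -13.914722442626953), (120.48320007324219, 27.67015266418457), 83.59564208984375) end mids [array([521., -74.], dtype=float32), array([542., -15.], dtype=float32), array([535.,  46.], dtype=float32), array([514., -12.], dtype=float32)]
S ((439.7501220703125, -23.786842346191406), (87.37783813476562, 20.205955505371094), 89.27560424804688) end mids [array([439., -67.], dtype=float32), array([450., -24.], dtype=float32), array([440.,  20.], dtype=float32), array([430., -24.], dtype=float32)]
pin ((357.46038818359375, 109.21995544433594), (114.67871856689453, 18.599658966064453), 63.28791427612305) end mids [array([332.,  58.], dtype=float32), array([366., 105.], dtype=float32), array([383., 160.], dtype=float32), array([349., 113.], dtype=float32)]
```

View pics/c1.png

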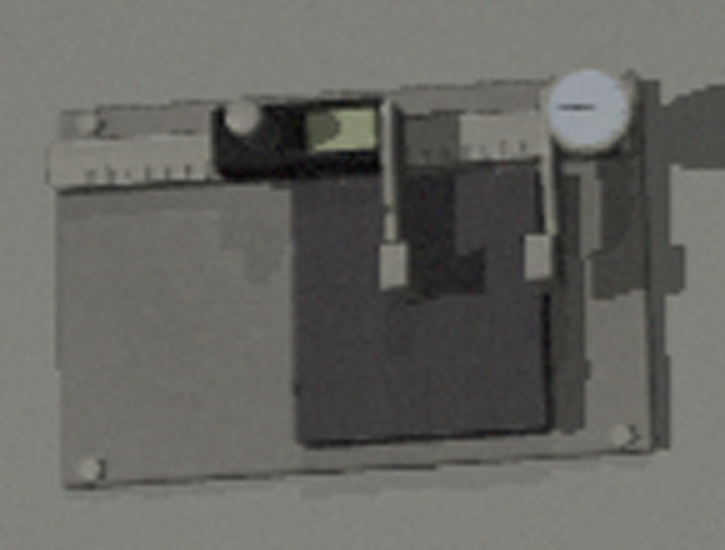

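The crop shows the anvil nose's face at crop x≈525 and the jaw nose's face at ≈408. The post top is at (240,115), and the base corners are at (60,110), (655,452) and (65,487).

```bash
python3 - <<'E'
from h import *
P=lambda x,y,z: on('top',x/5+130,y/5+205,z)
for n,a in dict(bTL=(58,110,12),bTR=(650,80,12),bBR=(655,452,12),bBL=(65,487,12),rBL=(298,442,36),rBR=(549,429,36),anvT=(525,234,77),anvB=(525,279,77),jawT=(408,243,77),jawB=(408,288,77),post=(241,117,101)).items(): print(n,P(*a))
for p in [(423,221),(539,240),(527,326),(407,306)]: print('case',on('top',*p,60))
for p in [(437,163),(572,185)]:
  print('lid',[on('top',*p,z) for z in (235,245)])
im=cv2.imread('pics/t1.png'); 
cv2.imwrite('pics/c2.png',cv2.resize(im[150:340,390:585],None,fx=3.1,fy=3.1,interpolation=cv2.INTER_CUBIC))
for n,p,z in [('globe_a',(231,168),45),('globe_b',(283,155),45),('funnel',(428,150),120),('nozzle',(407,338),10),('handle',(348,158),8),('tin',(222,366),55)]: print(n,on('top',*p,z))
E
```

```text
bTL [618.1 460.2]
bTR [627.9 185.6]
bBR [455.9 181.6]
bBL [443.5 448.5]
rBL [459.8 337.5]
rBR [464.1 225.8]
anvT [544.5 231.1]
anvB [524.7 230.7]
jawT [541.3 282.1]
jawB [521.5 281.6]
post [593.2 350.9]
case [ 610.6 -181.4]
case [ 564.  -431.6]
case [ 378.3 -391.5]
case [ 423.8 -139.1]
lid [array([ 685.1, -187.2]), array([ 681.8, -185.4])]
lid [array([ 636.1, -442.9]), array([ 633.2, -438.9])]
globe_a [745.9 249.3]
globe_b [774.9 129.9]
funnel [ 753.5 -189.9]
nozzle [ 357.7 -142.3]
handle [777.7 -20.1]
tin [301.4 258.2]
```

View pics/c2.png

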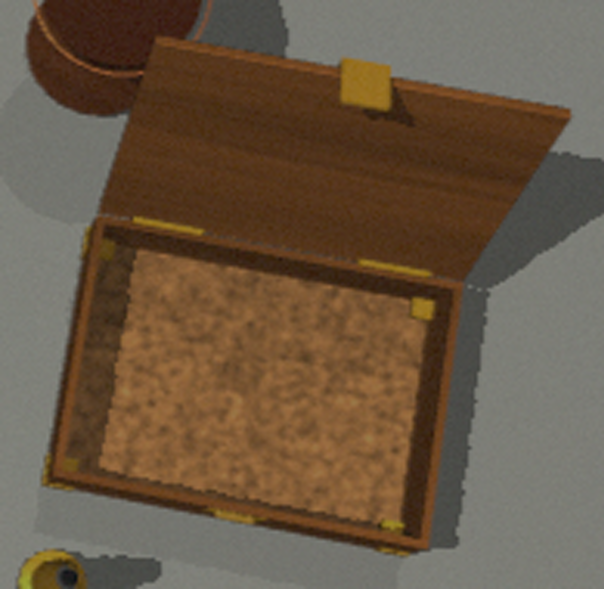

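The case is at about (494,-286), yaw -11°. The caliper is at about (550,315), yaw 2.3°, with anvil_face at about (533.5,230) and the post at (593,350). The lid is at roughly 1.95 rad. I'll go to the large spindle first.

Request:
carry_out(slide=[[0.84,1,0],[0.84,1,0],[0.84,1,0],[0.84,1,0],[0.84,1,0],[0.84,1,0],[0.84,1,0],[0.84,1,0],[0.84,1,0]], dr=[[0,0,0.114],[0,0,0.114],[0,0,0.114],[0,0,0.114],[0,0,0.114],[0,0,0.114],[0,0,0.114],[0,0,0.114],[0,0,0.114]], gripper=[100,100,100,100,100,100,100,100,100], newtons=40)

```text
clock: 0.85
eef_pos: [421.1, -255.0, 302.5]
eef_rot: [-3.141, -0.001, 1.11]
wrist_force: [-0.6, 0.1, -0.3]
finger_gap: 94.1
finger_force: 0.0
```

Request:
carry_out(slide=[[0.83,1,0],[0.83,1,0],[0.83,1,0],[0.83,1,0],[0.83,1,0],[0.83,1,0],[0.83,1,0],[0.83,1,0],[0.83,1,0]], dr=[[0,0,0.114],[0,0,0.114],[0,0,0.114],[0,0,0.114],[0,0,0.114],[0,0,0.114],[0,0,0.114],[0,0,0.114],[0,0,0.114]], gripper=[100,100,100,100,100,100,100,100,100])

```text
clock: 1.6
eef_pos: [628.0, -5.0, 301.4]
eef_rot: [-3.141, -0.001, 1.825]
wrist_force: [-1.0, -0.3, -0.4]
finger_gap: 93.5
finger_force: 0.0
```

Request:
carry_out(slide=[[0,0.144,-0.15],[0,0.144,-0.3],[0,0.144,-0.4],[0,0.144,-0.5],[0,0.144,-0.5]], dr=[[0,0,0],[0,0,0],[0,0,0],[0,0,0],[0,0,0]], gripper=[100,100,100,100,100])

```text
clock: 2.02
eef_pos: [624.0, 26.5, 172.1]
eef_rot: [-3.133, -0.002, 1.821]
wrist_force: [-0.4, -0.3, -0.3]
finger_gap: 93.9
finger_force: 0.0
```

Request:
carry_out(slide=[[0,0,-0.15],[0,0,-0.25],[0,0,-0.3],[0,0,-0.3],[0,0,-0.3],[0,0,-0.3],[0,0,-0.3],[0,0,-0.3],[0,0,-0.3],[0,0,-0.3]], dr=[[0,0,0],[0,0,0],[0,0,0],[0,0,0],[0,0,0],[0,0,0],[0,0,0],[0,0,0],[0,0,0],[0,0,0]], gripper=[100,100,100,60,20,10,10,10,10,10])

```text
clock: 2.85
eef_pos: [626.1, 27.1, 103.2]
eef_rot: [3.141, 0.0, 1.821]
wrist_force: [-0.4, -0.3, -0.3]
finger_gap: 50.6
finger_force: 0.0
```

Request:
carry_out(slide=[[0,0,0],[0,0,0],[0,0,0],[0,0,0],[0,0,0],[0,0,0]], dr=[[0,0,0],[0,0,0],[0,0,0],[0,0,0],[0,0,0],[0,0,0]], gripper=[10,10,10,10,10,10])

```text
clock: 3.35
eef_pos: [625.8, 27.1, 102.6]
eef_rot: [-3.141, -0.0, 1.821]
wrist_force: [-3.6, 0.3, 3.0]
finger_gap: 30.9
finger_force: 39.9
```

Request:
carry_out(slide=[[0,0,0.15],[0,0,0.3],[0,0.1,0.45],[-0.1,0.25,0.5],[-0.2,0.4,0.5],[-0.3,0.55,0.5],[-0.4,0.7,0.5],[-0.514,0.85,0.5],[-0.514,0.906,0.5],[-0.514,0.906,0.5]], dr=[[0,0,0],[0,0,0.015],[0,0,0.035],[0,0,0.055],[0,0,0.075],[0,0,0.095],[0,0,0.115],[0,0,0.135],[0,0,0.155],[0,0,0.175]], gripper=[10,10,10,10,10,10,10,10,10,10])

```text
clock: 4.18
eef_pos: [494.6, 258.1, 227.2]
eef_rot: [3.141, -0.001, 2.926]
wrist_force: [0.2, 0.5, -5.9]
finger_gap: 31.1
finger_force: 39.9
```

Request:
carry_out(slide=[[0,0,0],[0,0,0],[0,0,0],[0,0,-0.1],[0,0,-0.2],[0,0,-0.2],[0,0,-0.2],[0,0,-0.2]], dr=[[0,0,0.02],[0,0,0.0415],[0,0,0.0415],[0,0,0.0415],[0,0,0.0415],[0,0,0.0415],[0,0,0.0415],[0,0,0.0415]], gripper=[10,10,10,10,10,10,10,10])

```text
clock: 4.85
eef_pos: [498.0, 253.6, 178.8]
eef_rot: [3.141, 0.001, -3.109]
wrist_force: [0.6, -1.5, -5.6]
finger_gap: 31.0
finger_force: 39.9
```

```bash
python3 - <<'E'
from h import *
s=read_state();print(s['eef_pos'],s['eef_rot'],s['finger_gap'])
a=camera('top');b=camera('side')
A=cv2.resize(a[190:320,120:400],(800,371),interpolation=cv2.INTER_CUBIC)
cv2.imwrite('pics/v1.png',A[:,:,::-1])
B=cv2.resize(b[250:440,150:400],(789,600),interpolation=cv2.INTER_CUBIC)
cv2.imwrite('pics/v2.png',B[:,:,::-1])
E
```

```text
[497.95549551 253.63193137 178.7790733 ] [ 3.14120822e+00  1.01943310e-03 -3.10863585e+00] 30.994031626271482
```

View pics/v2.png

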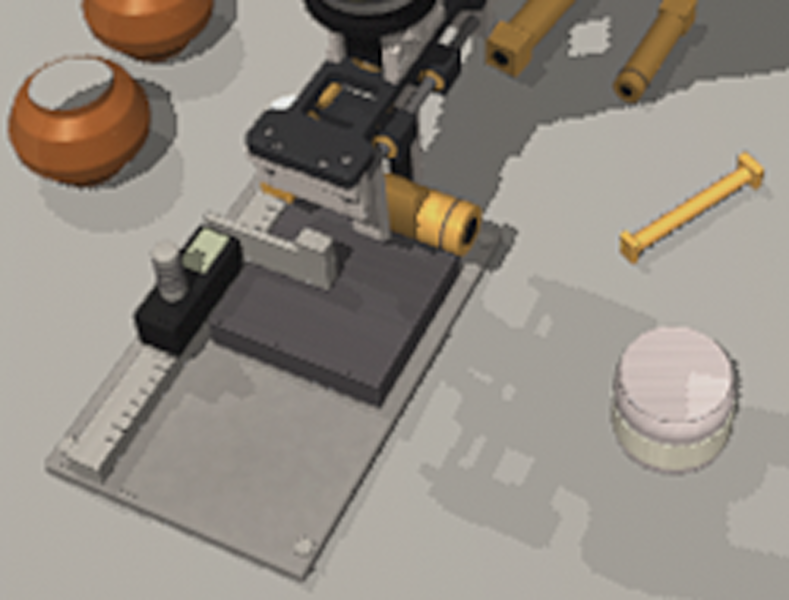

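The side view shows the spindle level above the rest, between the jaw nose and the anvil. I'll lower and release it.

Request:
carry_out(slide=[[0,0,-0.08],[0,0,-0.13],[0,0,-0.154],[0,0,-0.154],[0,0,-0.154],[0,0,-0.154],[0,0,-0.154],[0,0,-0.154],[0,0,-0.154]], dr=[[0,0,0],[0,0,0],[0,0,0],[0,0,0],[0,0,0],[0,0,0],[0,0,0],[0,0,0],[0,0,0]], gripper=[10,10,10,10,10,55,55,55,55])

```text
clock: 5.7
eef_pos: [497.7, 253.7, 139.7]
eef_rot: [3.141, 0.001, -3.107]
wrist_force: [-0.0, -0.0, -0.8]
finger_gap: 50.9
finger_force: 0.0
```

Request:
carry_out(slide=[[0,0,0.15],[0,0,0.28],[0.1,0.1,0.28],[0.2,0.2,0.28],[0.3,0.3,0.28],[0.384,0.384,0.28],[0.384,0.384,0.28],[0.384,0.384,0.2],[0.384,0.384,0.104],[0.384,0.384,0.104]], dr=[[0,0,0],[0,0,0],[0,0,0],[0,0,0],[0,0,0],[0,0,0],[0,0,0],[0,0,0],[0,0,0],[0,0,0]], gripper=[55,55,55,55,55,55,55,55,55,55])

```text
clock: 6.53
eef_pos: [592.0, 348.7, 160.5]
eef_rot: [-3.139, -0.006, -3.107]
wrist_force: [-1.0, -0.5, -0.6]
finger_gap: 51.7
finger_force: 0.0
```

```bash
python3 - <<'E'
from h import *
s=read_state();print(s['eef_pos'],s['wrist_force'])
a=camera('top');b=camera('side')
A=cv2.resize(a[190:320,120:400],(560,260),interpolation=cv2.INTER_CUBIC)
B=cv2.resize(b[250:400,150:350],(560,420),interpolation=cv2.INTER_CUBIC)
cv2.imwrite('pics/v3.png',cv2.resize(np.vstack([A,B]),None,fx=.88,fy=.88)[:,:,::-1])
E
```

```text
[592.01497593 348.65666288 160.479722  ] [-0.98755124 -0.54095392 -0.58551046]
```

View pics/v3.png

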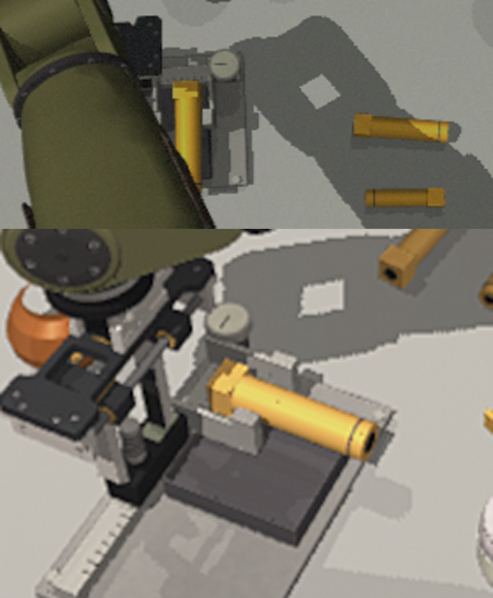

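The spindle lies on the rest between the noses, and the post is between the fingers. I'll close on the post.

Request:
carry_out(slide=[[0,0,0],[0,0,0],[0,0,0],[0,0,0],[0,0,0],[0,0,0],[0,0,0],[0,0,0]], dr=[[0,0,0],[0,0,0],[0,0,0],[0,0,0],[0,0,0],[0,0,0],[0,0,0],[0,0,0]], gripper=[0,0,0,0,0,0,0,0])

```text
clock: 7.3
eef_pos: [593.6, 349.8, 165.6]
eef_rot: [3.141, 0.001, -3.107]
wrist_force: [-0.6, 2.1, 3.5]
finger_gap: 15.3
finger_force: 40.0
```

Request:
carry_out(slide=[[0.001,-0.02,0],[0.002,-0.04,0],[0.002,-0.052,0],[0.002,-0.058,0],[0.003,-0.062,0],[0.003,-0.066,0],[0.003,-0.07,0],[0.003,-0.07,0]], dr=[[0,0,0],[0,0,0],[0,0,0],[0,0,0],[0,0,0],[0,0,0],[0,0,0],[0,0,0]], gripper=[0,0,0,0,0,0,0,0])

```text
clock: 7.97
eef_pos: [594.4, 332.2, 165.6]
eef_rot: [3.14, 0.001, -3.107]
wrist_force: [1.4, 6.6, 3.9]
finger_gap: 15.4
finger_force: 40.0
```

Request:
carry_out(slide=[[0,-0.004,0],[0,-0.008,0],[0,-0.012,0],[0,-0.012,0]], dr=[[0,0,0],[0,0,0],[0,0,0],[0,0,0]], gripper=[0,0,0,0])

```text
clock: 8.3
eef_pos: [594.4, 329.9, 165.6]
eef_rot: [3.139, 0.002, -3.107]
wrist_force: [3.9, 11.9, 1.2]
finger_gap: 15.4
finger_force: 40.0
```

Request:
carry_out(slide=[[0,-0.004,0],[0,-0.004,0],[0,-0.004,0],[0,-0.004,0],[0,-0.004,0]], dr=[[0,0,0],[0,0,0],[0,0,0],[0,0,0],[0,0,0]], gripper=[0,0,0,0,0])

```text
clock: 8.72
eef_pos: [594.5, 329.1, 165.6]
eef_rot: [3.139, 0.002, -3.106]
wrist_force: [5.3, 13.1, 1.9]
finger_gap: 15.0
finger_force: 40.0
```

```bash
python3 - <<'E'
from h import *
s=read_state();print(s['eef_pos'],s['wrist_force'])
b=camera('side')
B=cv2.resize(b[250:400,150:350],(640,480),interpolation=cv2.INTER_CUBIC)
cv2.imwrite('pics/v4.png',B[:,:,::-1])
E
```

```text
[594.46176246 329.1443601  165.61020329] [ 5.27077452 13.08740526  1.93785498]
```

View pics/v4.png

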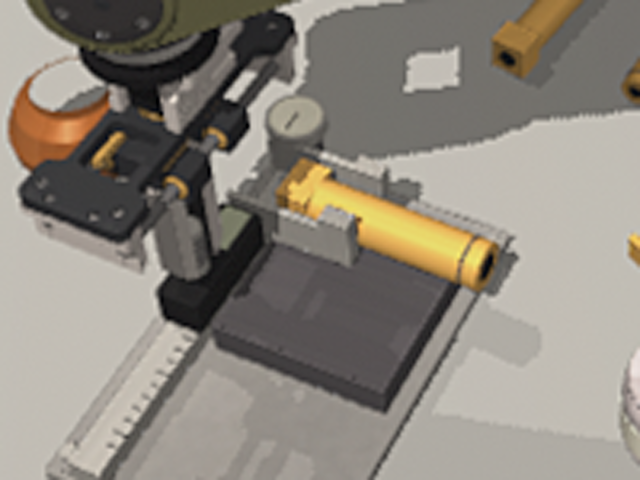

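The large spindle is pinched at about 11 N, with the anvil given and the needle turned. I'll back the jaw off.

Request:
carry_out(slide=[[-0.001,0.03,0],[-0.002,0.06,0],[-0.004,0.1,0],[-0.004,0.1,0],[-0.004,0.1,0],[-0.004,0.1,0],[-0.004,0.1,0],[-0.004,0.1,0],[-0.004,0.1,0.1],[-0.004,0.1,0.18]], dr=[[0,0,0],[0,0,0],[0,0,0],[0,0,0],[0,0,0],[0,0,0],[0,0,0],[0,0,0],[0,0,0],[0,0,0]], gripper=[0,0,0,55,55,55,55,55,55,55])

```text
clock: 9.6
eef_pos: [593.1, 352.6, 210.1]
eef_rot: [-3.141, -0.002, -3.107]
wrist_force: [1.1, 0.2, 0.9]
finger_gap: 51.6
finger_force: 0.0
```

Request:
carry_out(slide=[[-0.1,-0.11,0],[-0.2,-0.22,0],[-0.3,-0.33,0],[-0.382,-0.43,0],[-0.382,-0.43,-0.1],[-0.382,-0.43,-0.2],[-0.382,-0.43,-0.284],[-0.382,-0.43,-0.284],[-0.382,-0.43,-0.284],[-0.382,-0.43,-0.284]], dr=[[0,0,0],[0,0,0],[0,0,0],[0,0,0],[0,0,0],[0,0,0],[0,0,0],[0,0,0],[0,0,0],[0,0,0]], gripper=[55,55,55,55,55,55,55,55,10,10])

```text
clock: 10.43
eef_pos: [498.2, 245.7, 140.4]
eef_rot: [3.141, 0.001, -3.107]
wrist_force: [-0.7, 0.3, -0.3]
finger_gap: 41.4
finger_force: 0.0
```

Request:
carry_out(slide=[[0,0,0],[0,0,0],[0,0,0],[0,0,0],[0,0,0]], dr=[[0,0,0],[0,0,0],[0,0,0],[0,0,0],[0,0,0]], gripper=[10,10,10,10,10])

```text
clock: 10.85
eef_pos: [498.2, 246.0, 140.5]
eef_rot: [3.141, 0.002, -3.106]
wrist_force: [-1.1, 1.9, 7.1]
finger_gap: 31.4
finger_force: 40.0
```

Request:
carry_out(slide=[[0,0,0.13],[0,0,0.26],[0,-0.05,0.36],[0,-0.2,0.4],[0,-0.36,0.4],[0,-0.52,0.4],[0,-0.68,0.4],[0,-0.84,0.4],[0,-1,0.4],[0,-1,0.4]], dr=[[0,0,0],[0,0,0],[0,0,0],[0,0,0],[0,0,0],[0,0,0],[0,0,0],[0,0,0],[0,0,0],[0,0,0]], gripper=[10,10,10,10,10,10,10,10,10,10])

```text
clock: 11.68
eef_pos: [497.2, -9.9, 239.1]
eef_rot: [-3.14, -0.001, -3.112]
wrist_force: [-0.2, -0.1, -6.7]
finger_gap: 31.5
finger_force: 39.9
```

Request:
carry_out(slide=[[0,-0.16,0],[0,-0.32,0],[0,-0.48,0],[0,-0.64,0],[-0.06,-0.8,0],[-0.1,-0.95,0],[-0.137,-1,0],[-0.137,-1,0]], dr=[[0,0,0],[0,0,0],[0,0,-0.01],[0,0,-0.02],[0,0,-0.03],[0,0,-0.038],[0,0,-0.038],[0,0,-0.038]], gripper=[10,10,10,10,10,10,10,10])

```text
clock: 12.35
eef_pos: [461.7, -257.2, 238.7]
eef_rot: [-3.141, -0.002, 2.934]
wrist_force: [-0.2, 0.5, -6.1]
finger_gap: 31.2
finger_force: 39.9
```

```bash
python3 - <<'E'
from h import *
s=read_state();print(s['clock'],s['eef_pos'],s['eef_rot'],s['finger_gap'])
a=camera('top')
im=a[:,:,::-1].copy(); cv2.imwrite('pics/v5.png',im[120:360,260:600])
hsv=cv2.cvtColor(im,cv2.COLOR_BGR2HSV)
m=cv2.inRange(hsv,(15,120,60),(35,255,255))
for c in cv2.findContours(m,0,2)[0]:
    if cv2.contourArea(c)>60: print(cv2.boundingRect(c),cv2.contourArea(c))
E
```

```text
12.35 [ 461.66116991 -257.16833336  238.71225189] [-3.14138332e+00 -1.52472512e-03  2.93358800e+00] 31.158594167822226
(396, 327, 22, 22) 323.0
(270, 327, 48, 28) 225.0
(328, 297, 45, 10) 347.5
(321, 254, 54, 17) 567.5
(623, 235, 17, 143) 1254.5
(410, 217, 64, 92) 1800.0
(213, 170, 29, 18) 154.5
(499, 169, 18, 18) 238.5
(314, 150, 67, 14) 513.5
(263, 143, 28, 31) 153.0
(0, 28, 34, 68) 1807.5
(30, 10, 610, 86) 21252.0
```

View pics/v5.png

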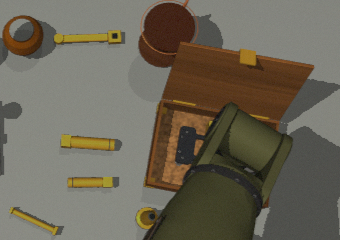

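Request:
carry_out(slide=[[0,-0.13,0],[0,-0.26,0],[0,-0.388,0],[0,-0.388,-0.1],[0,-0.388,-0.22],[0,-0.388,-0.34],[0,-0.388,-0.44],[0,-0.388,-0.48],[0,-0.388,-0.504],[0,-0.388,-0.504]], dr=[[0,0,0],[0,0,0],[0,0,0],[0,0,0],[0,0,0],[0,0,0],[0,0,0],[0,0,0],[0,0,0],[0,0,0]], gripper=[10,10,10,10,10,10,10,10,10,10])

```text
clock: 13.23
eef_pos: [464.3, -350.7, 114.1]
eef_rot: [3.141, 0.0, 2.939]
wrist_force: [0.3, 0.7, -3.7]
finger_gap: 31.4
finger_force: 40.0
```

Request:
carry_out(slide=[[0,0,0],[0,0,0],[0,0,0],[0,0,0],[0,0,0],[0,0,0.15],[0,0,0.3],[0,0,0.45]], dr=[[0,0,0],[0,0,0],[0,0,0],[0,0,0],[0,0,0],[0,0,0],[0,0,0],[0,0,0]], gripper=[10,10,50,50,50,50,50,50])

```text
clock: 13.9
eef_pos: [463.3, -351.4, 227.2]
eef_rot: [3.141, -0.0, 2.937]
wrist_force: [0.1, -0.2, -1.0]
finger_gap: 47.2
finger_force: 0.0
```

Request:
carry_out(slide=[[0,0.1,0],[0,0.2,0],[0.05,0.3,0],[0.1,0.45,0],[0.15,0.6,0],[0.2,0.75,0],[0.264,0.9,0],[0.264,1,0],[0.264,1,0]], dr=[[0,0,-0.019],[0,0,-0.038],[0,0,-0.057],[0,0,-0.076],[0,0,-0.095],[0,0,-0.114],[0,0,-0.133],[0,0,-0.15],[0,0,-0.16]], gripper=[50,50,50,50,50,50,55,55,55])

```text
clock: 14.65
eef_pos: [530.1, -97.0, 226.0]
eef_rot: [3.141, -0.0, 1.929]
wrist_force: [-0.2, -0.4, -0.6]
finger_gap: 51.7
finger_force: 0.0
```

Request:
carry_out(slide=[[0,0.14,0],[0,0.28,0],[0,0.41,0],[0,0.41,-0.1],[0,0.41,-0.22],[0,0.41,-0.34],[0,0.41,-0.46],[0,0.41,-0.492],[0,0.41,-0.492],[0,0.41,-0.492]], dr=[[0,0,-0.019],[0,0,-0.038],[0,0,-0.057],[0,0,-0.077],[0,0,-0.077],[0,0,-0.077],[0,0,-0.077],[0,0,-0.077],[0,0,-0.077],[0,0,-0.077]], gripper=[55,55,55,55,55,55,55,55,10,10])

```text
clock: 15.48
eef_pos: [530.0, 0.9, 103.8]
eef_rot: [3.141, -0.0, 1.448]
wrist_force: [0.2, 0.1, 1.2]
finger_gap: 42.1
finger_force: 0.0
```

Request:
carry_out(slide=[[0,0,0],[0,0,0],[0,0,0],[0,0,0],[0,0,0],[0,0,0]], dr=[[0,0,0],[0,0,0],[0,0,0],[0,0,0],[0,0,0],[0,0,0]], gripper=[10,10,10,10,10,10])

```text
clock: 15.98
eef_pos: [530.0, 1.0, 104.2]
eef_rot: [3.14, -0.0, 1.449]
wrist_force: [-3.4, -0.4, 8.3]
finger_gap: 26.2
finger_force: 40.0
```

Request:
carry_out(slide=[[0,0,0.15],[0,0,0.3],[0,0.1,0.45],[-0.03,0.25,0.5],[-0.06,0.4,0.5],[-0.09,0.55,0.5],[-0.128,0.7,0.5],[-0.128,0.85,0.5],[-0.128,1,0.5],[-0.128,1,0.5]], dr=[[0,0,0],[0,0,0.015],[0,0,0.035],[0,0,0.055],[0,0,0.075],[0,0,0.095],[0,0,0.115],[0,0,0.135],[0,0,0.155],[0,0,0.175]], gripper=[10,10,10,10,10,10,10,10,10,10])

```text
clock: 16.82
eef_pos: [496.6, 256.2, 228.3]
eef_rot: [3.14, -0.0, 2.553]
wrist_force: [0.5, -0.3, -3.8]
finger_gap: 26.0
finger_force: 39.9
```

Request:
carry_out(slide=[[0,0.01,0],[0,0.01,0],[0,0.01,0],[0,0.01,0],[0,0.01,0],[0,0.01,-0.1],[0,0.01,-0.2],[0,0.01,-0.25],[0,0.01,-0.25],[0,0.01,-0.25]], dr=[[0,0,0.02],[0,0,0.04],[0,0,0.06],[0,0,0.08],[0,0,0.1],[0,0,0.1],[0,0,0.1],[0,0,0.1],[0,0,0.1],[0,0,0.1]], gripper=[10,10,10,10,10,10,10,10,10,10])

```text
clock: 17.65
eef_pos: [497.5, 253.5, 165.5]
eef_rot: [-3.141, -0.0, -3.112]
wrist_force: [-0.7, -0.8, -3.7]
finger_gap: 26.3
finger_force: 39.9
```

```bash
python3 - <<'E'
from h import *
s=read_state();print(s['eef_pos'],s['eef_rot'],s['finger_gap'],s['wrist_force'])
a=camera('top');b=camera('side')
A=cv2.resize(a[190:330,240:560],(560,245),interpolation=cv2.INTER_CUBIC)
B=cv2.resize(b[220:370,180:400],(560,382),interpolation=cv2.INTER_CUBIC)
cv2.imwrite('pics/v6.png',cv2.resize(np.vstack([A,B]),None,fx=.95,fy=.95)[:,:,::-1])
E
```

```text
[497.47399047 253.53523131 165.51384601] [-3.14146708e+00 -3.95208436e-04 -3.11220779e+00] 26.261925166726886 [-0.67088326 -0.78910474 -3.68875034]
```

View pics/v6.png

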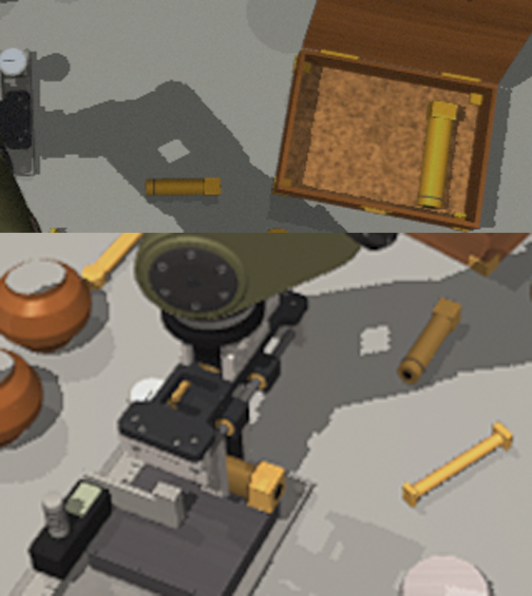

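The large spindle lies flat in the case. The medium is level over the rest, with its head on the operator's side and its barrel at the noses.

Request:
carry_out(slide=[[0,0,-0.06],[0,0,-0.09],[0,0,-0.104],[0,0,-0.104],[0,0,-0.104],[0,0,-0.104],[0,0,-0.104],[0,0,-0.104]], dr=[[0,0,0],[0,0,0],[0,0,0],[0,0,0],[0,0,0],[0,0,0],[0,0,0],[0,0,0]], gripper=[10,10,10,10,55,55,55,55])

```text
clock: 18.42
eef_pos: [497.7, 253.6, 139.5]
eef_rot: [3.141, 0.001, -3.112]
wrist_force: [1.2, 0.5, -0.6]
finger_gap: 49.4
finger_force: 0.0
```

Request:
carry_out(slide=[[0,0,0.15],[0,0,0.28],[0.1,0.1,0.28],[0.2,0.2,0.28],[0.3,0.3,0.28],[0.383,0.398,0.28],[0.383,0.398,0.28],[0.383,0.398,0.2],[0.383,0.398,0.104],[0.383,0.398,0.104]], dr=[[0,0,0],[0,0,0],[0,0,0],[0,0,0],[0,0,0],[0,0,0],[0,0,0],[0,0,0],[0,0,0],[0,0,0]], gripper=[55,55,55,55,55,55,55,55,55,55])

```text
clock: 19.25
eef_pos: [591.8, 352.2, 160.3]
eef_rot: [-3.139, -0.006, -3.112]
wrist_force: [-1.4, -0.7, -1.5]
finger_gap: 51.7
finger_force: 0.0
```

Request:
carry_out(slide=[[0,0,0],[0,0,0],[0,0,0],[0,0,0],[0,0,0],[0,0,0],[0,0,0],[0,0,0]], dr=[[0,0,0],[0,0,0],[0,0,0],[0,0,0],[0,0,0],[0,0,0],[0,0,0],[0,0,0]], gripper=[0,0,0,0,0,0,0,0])

```text
clock: 19.92
eef_pos: [593.4, 353.2, 165.9]
eef_rot: [3.141, 0.001, -3.112]
wrist_force: [-0.9, 0.3, 6.7]
finger_gap: 15.0
finger_force: 40.0
```

Request:
carry_out(slide=[[0.001,-0.025,0],[0.002,-0.05,0],[0.003,-0.07,0],[0.003,-0.082,0],[0.004,-0.088,0],[0.004,-0.092,0],[0.004,-0.096,0],[0.004,-0.1,0],[0.004,-0.104,0],[0.004,-0.104,0]], dr=[[0,0,0],[0,0,0],[0,0,0],[0,0,0],[0,0,0],[0,0,0],[0,0,0],[0,0,0],[0,0,0],[0,0,0]], gripper=[0,0,0,0,0,0,0,0,0,0])

```text
clock: 20.75
eef_pos: [594.6, 327.7, 165.9]
eef_rot: [3.14, 0.002, -3.112]
wrist_force: [2.9, 7.8, 3.9]
finger_gap: 15.1
finger_force: 40.0
```

Request:
carry_out(slide=[[0,-0.004,0],[0,-0.008,0],[0,-0.012,0],[0,-0.012,0],[0,-0.012,0],[0,-0.012,0],[0,-0.012,0]], dr=[[0,0,0],[0,0,0],[0,0,0],[0,0,0],[0,0,0],[0,0,0],[0,0,0]], gripper=[0,0,0,0,0,0,0])

```text
clock: 21.33
eef_pos: [594.6, 325.3, 165.9]
eef_rot: [3.139, 0.003, -3.112]
wrist_force: [5.6, 11.2, 2.1]
finger_gap: 15.4
finger_force: 40.0
```

```bash
python3 - <<'E'
from h import *
b=camera('side')
B=cv2.resize(b[220:370,180:400],(560,382),interpolation=cv2.INTER_CUBIC)
cv2.imwrite('pics/v7.png',B[:,:,::-1])
E
```

```text
(no output)
```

View pics/v7.png

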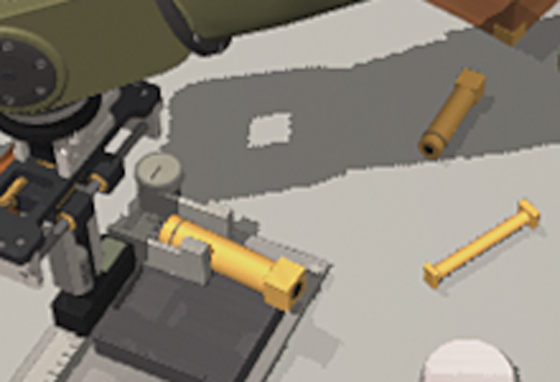

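The medium is pinched across its barrel and the anvil has given. I'll back off and fetch it.

Request:
carry_out(slide=[[-0.001,0.03,0],[-0.002,0.07,0],[-0.004,0.116,0],[-0.004,0.116,0],[-0.004,0.116,0],[-0.004,0.116,0],[-0.004,0.116,0],[-0.004,0.116,0],[-0.004,0.116,0.1],[-0.004,0.116,0.18]], dr=[[0,0,0],[0,0,0],[0,0,0],[0,0,0],[0,0,0],[0,0,0],[0,0,0],[0,0,0],[0,0,0],[0,0,0]], gripper=[0,0,0,0,55,55,55,55,55,55])

```text
clock: 22.22
eef_pos: [593.0, 352.6, 210.0]
eef_rot: [-3.141, -0.002, -3.112]
wrist_force: [-0.4, -0.4, 0.3]
finger_gap: 50.4
finger_force: 0.0
```

Request:
carry_out(slide=[[-0.1,-0.11,0],[-0.2,-0.22,0],[-0.3,-0.33,0],[-0.382,-0.44,0],[-0.382,-0.44,-0.1],[-0.382,-0.44,-0.2],[-0.382,-0.44,-0.284],[-0.382,-0.44,-0.284],[-0.382,-0.44,-0.284],[-0.382,-0.44,-0.284]], dr=[[0,0,0],[0,0,0],[0,0,0],[0,0,0],[0,0,0],[0,0,0],[0,0,0],[0,0,0],[0,0,0],[0,0,0]], gripper=[55,55,55,55,55,55,55,55,10,10])

```text
clock: 23.05
eef_pos: [498.2, 243.2, 140.3]
eef_rot: [3.141, 0.001, -3.112]
wrist_force: [-0.4, 0.3, 0.9]
finger_gap: 41.8
finger_force: 0.0
```

Request:
carry_out(slide=[[0,0,0],[0,0,0],[0,0,0],[0,0,0],[0,0,0],[0,0,0]], dr=[[0,0,0],[0,0,0],[0,0,0],[0,0,0],[0,0,0],[0,0,0]], gripper=[10,10,10,10,10,10])

```text
clock: 23.55
eef_pos: [498.1, 243.7, 140.5]
eef_rot: [3.14, 0.002, -3.112]
wrist_force: [-2.4, 2.3, 7.3]
finger_gap: 26.1
finger_force: 40.0
```

Request:
carry_out(slide=[[0,0,0.13],[0,0,0.26],[0,-0.05,0.36],[0,-0.2,0.4],[0,-0.36,0.4],[0,-0.52,0.4],[0,-0.68,0.4],[0,-0.84,0.4],[0,-1,0.4],[0,-1,0.4]], dr=[[0,0,0],[0,0,0],[0,0,0],[0,0,0],[0,0,0],[0,0,0],[0,0,0],[0,0,0],[0,0,0],[0,0,0]], gripper=[10,10,10,10,10,10,10,10,10,10])

```text
clock: 24.38
eef_pos: [497.3, -12.4, 239.3]
eef_rot: [-3.14, -0.0, -3.117]
wrist_force: [0.2, 1.0, -3.7]
finger_gap: 26.3
finger_force: 40.0
```

Request:
carry_out(slide=[[0,-0.16,0],[0,-0.32,0],[0,-0.48,0],[0,-0.64,0],[-0.04,-0.8,0],[-0.074,-0.95,0],[-0.074,-1,0],[-0.074,-1.0,0]], dr=[[0,0,0],[0,0,0],[0,0,-0.01],[0,0,-0.02],[0,0,-0.03],[0,0,-0.038],[0,0,-0.038],[0,0,-0.038]], gripper=[10,10,10,10,10,10,10,10])

```text
clock: 25.05
eef_pos: [478.4, -259.6, 239.0]
eef_rot: [-3.141, -0.0, 2.929]
wrist_force: [0.0, 0.2, -3.9]
finger_gap: 26.1
finger_force: 40.0
```

Request:
carry_out(slide=[[0,-0.105,0],[0,-0.105,-0.1],[0,-0.105,-0.22],[0,-0.105,-0.34],[0,-0.105,-0.44],[0,-0.105,-0.48],[0,-0.105,-0.504],[0,-0.105,-0.504]], dr=[[0,0,0],[0,0,0],[0,0,0],[0,0,0],[0,0,0],[0,0,0],[0,0,0],[0,0,0]], gripper=[10,10,10,10,10,10,10,10])

```text
clock: 25.72
eef_pos: [479.8, -282.5, 113.9]
eef_rot: [3.141, 0.0, 2.933]
wrist_force: [-0.6, -0.5, -3.2]
finger_gap: 26.0
finger_force: 39.8
```

Request:
carry_out(slide=[[0,0,-0.003],[0,0,-0.003],[0,0,-0.003],[0,0,-0.003],[0,0,-0.003],[0,0,0.15],[0,0,0.3],[0,0,0.45]], dr=[[0,0,0],[0,0,0],[0,0,0],[0,0,0],[0,0,0],[0,0,0],[0,0,0],[0,0,0]], gripper=[10,10,45,45,45,45,45,45])

```text
clock: 26.38
eef_pos: [479.0, -283.1, 227.2]
eef_rot: [3.141, -0.001, 2.932]
wrist_force: [0.5, 1.1, 1.1]
finger_gap: 42.3
finger_force: 0.0
```

```bash
python3 - <<'E'
from h import *
b=camera('side')
a=camera('top')
A=cv2.resize(a[190:350,240:560],(560,280),interpolation=cv2.INTER_CUBIC)
B=cv2.resize(b[130:340,250:470],(330,315),interpolation=cv2.INTER_CUBIC)
B=np.hstack([B,np.zeros((315,230,3),np.uint8)])
cv2.imwrite('pics/v8.png',np.vstack([A,B])[:,:,::-1])
im=a[:,:,::-1].copy()
m=cv2.inRange(cv2.cvtColor(im,cv2.COLOR_BGR2HSV),(13,100,40),(38,255,255))
s=np.zeros_like(m); s[280:325,310:395]=m[280:325,310:395]
c=max(cv2.findContours(s,0,2)[0],key=cv2.contourArea)
w=np.array([on('top',u,v,11) for u,v in c[:,0,:]],np.float32); print(cv2.minAreaRect(w))
E
```

```text
((438.6725769042969, -18.18084716796875), (98.5814208984375, 22.416078567504883), 89.32596588134766)
```

View pics/v8.png

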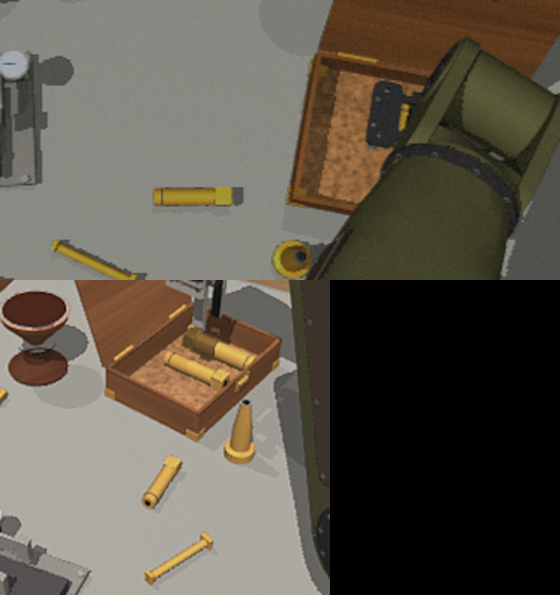

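Both gauged spindles lie flat in the case, clear of each other. The small one is at (438.7,-18.2), so I'll fetch it.

Request:
carry_out(slide=[[0,0.1,0],[0,0.2,0],[0,0.3,0],[0,0.45,0],[-0.04,0.6,0],[-0.08,0.75,0],[-0.12,0.9,0],[-0.161,1,0],[-0.161,1,0]], dr=[[0,0,-0.019],[0,0,-0.038],[0,0,-0.057],[0,0,-0.076],[0,0,-0.095],[0,0,-0.114],[0,0,-0.133],[0,0,-0.15],[0,0,-0.16]], gripper=[45,45,45,50,50,50,50,50,50])

```text
clock: 27.23
eef_pos: [437.4, -29.7, 225.4]
eef_rot: [-3.141, -0.001, 1.923]
wrist_force: [-0.3, -1.1, 0.2]
finger_gap: 46.9
finger_force: 0.0
```

Request:
carry_out(slide=[[0,0.124,0],[0,0.124,0],[0,0.124,0],[0,0.124,-0.1],[0,0.124,-0.22],[0,0.124,-0.34],[0,0.124,-0.46],[0,0.124,-0.495],[0,0.124,-0.495],[0,0.124,-0.495]], dr=[[0,0,-0.019],[0,0,-0.038],[0,0,-0.0606],[0,0,-0.0606],[0,0,-0.0606],[0,0,-0.0606],[0,0,-0.0606],[0,0,-0.0606],[0,0,-0.0606],[0,0,-0.0606]], gripper=[50,50,50,50,50,50,50,50,10,10])

```text
clock: 28.07
eef_pos: [439.3, -2.2, 102.6]
eef_rot: [3.141, 0.0, 1.546]
wrist_force: [0.2, 0.7, 0.8]
finger_gap: 37.1
finger_force: 0.0
```

Request:
carry_out(slide=[[0,0,0],[0,0,0],[0,0,0],[0,0,0],[0,0,0],[0,0,0]], dr=[[0,0,0],[0,0,0],[0,0,0],[0,0,0],[0,0,0],[0,0,0]], gripper=[10,10,10,10,10,10])

```text
clock: 28.57
eef_pos: [439.5, -2.2, 103.2]
eef_rot: [3.139, 0.0, 1.546]
wrist_force: [-2.7, 1.7, 8.2]
finger_gap: 21.5
finger_force: 40.0
```

Request:
carry_out(slide=[[0,0,0.15],[0,0,0.3],[0.03,0.1,0.45],[0.06,0.25,0.5],[0.1,0.4,0.5],[0.14,0.55,0.5],[0.18,0.7,0.5],[0.22,0.85,0.5],[0.262,1,0.5],[0.262,1,0.5]], dr=[[0,0,0],[0,0,0.015],[0,0,0.035],[0,0,0.055],[0,0,0.075],[0,0,0.095],[0,0,0.115],[0,0,0.135],[0,0,0.155],[0,0,0.175]], gripper=[10,10,10,10,10,10,10,10,10,10])

```text
clock: 29.4
eef_pos: [504.8, 252.9, 227.2]
eef_rot: [3.14, 0.0, 2.65]
wrist_force: [-0.1, -0.6, -1.7]
finger_gap: 20.8
finger_force: 40.0
```

Request:
carry_out(slide=[[0,0.024,0],[0,0.024,0],[0,0.024,0],[0,0.024,0],[0,0.024,0],[0,0.024,-0.1],[0,0.024,-0.2],[0,0.024,-0.25],[0,0.024,-0.25],[0,0.024,-0.25]], dr=[[0,0,0.02],[0,0,0.04],[0,0,0.06],[0,0,0.0836],[0,0,0.0836],[0,0,0.0836],[0,0,0.0836],[0,0,0.0836],[0,0,0.0836],[0,0,0.0836]], gripper=[10,10,10,10,10,10,10,10,10,10])

```text
clock: 30.23
eef_pos: [504.6, 253.8, 164.9]
eef_rot: [-3.141, -0.0, -3.117]
wrist_force: [-0.5, 0.7, -2.0]
finger_gap: 21.1
finger_force: 40.0
```

```bash
python3 - <<'E'
from h import *
s=read_state();print(s['eef_pos'],s['eef_rot'],s['finger_gap'],s['wrist_force'])
b=camera('side')
B=cv2.resize(b[220:400,150:400],(667,480),interpolation=cv2.INTER_CUBIC)
cv2.imwrite('pics/v9.png',B[:,:,::-1])
E
```

```text
[504.57031143 253.84880465 164.87991138] [-3.14144896e+00 -3.28875888e-04 -3.11743330e+00] 21.13488130648658 [-0.48074084  0.70568111 -2.02485852]
```

View pics/v9.png

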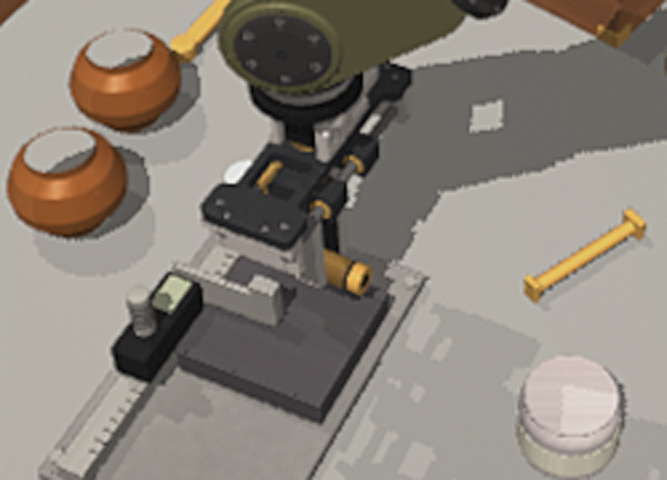

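Request:
carry_out(slide=[[0,0,-0.06],[0,0,-0.09],[0,0,-0.104],[0,0,-0.104],[0,0,-0.104],[0,0,-0.104],[0,0,-0.104],[0,0,-0.104]], dr=[[0,0,0],[0,0,0],[0,0,0],[0,0,0],[0,0,0],[0,0,0],[0,0,0],[0,0,0]], gripper=[10,10,10,10,50,50,50,50])

```text
clock: 30.95
eef_pos: [504.7, 253.9, 138.8]
eef_rot: [3.141, 0.001, -3.117]
wrist_force: [0.2, 0.5, 0.5]
finger_gap: 44.4
finger_force: 0.0
```

Request:
carry_out(slide=[[0,0,0.15],[0,0,0.28],[0.1,0.1,0.28],[0.2,0.2,0.28],[0.3,0.3,0.28],[0.355,0.397,0.28],[0.355,0.397,0.28],[0.355,0.397,0.2],[0.355,0.397,0.107],[0.355,0.397,0.107]], dr=[[0,0,0],[0,0,0],[0,0,0],[0,0,0],[0,0,0],[0,0,0],[0,0,0],[0,0,0],[0,0,0],[0,0,0]], gripper=[50,50,50,50,50,50,50,50,50,50])

```text
clock: 31.78
eef_pos: [591.8, 352.2, 160.5]
eef_rot: [-3.139, -0.006, -3.117]
wrist_force: [-0.5, -0.3, -0.5]
finger_gap: 46.8
finger_force: 0.0
```

Request:
carry_out(slide=[[0,0,0],[0,0,0],[0,0,0],[0,0,0],[0,0,0],[0,0,0],[0,0,0],[0,0,0]], dr=[[0,0,0],[0,0,0],[0,0,0],[0,0,0],[0,0,0],[0,0,0],[0,0,0],[0,0,0]], gripper=[0,0,0,0,0,0,0,0])

```text
clock: 32.45
eef_pos: [593.5, 353.2, 166.2]
eef_rot: [3.141, 0.001, -3.117]
wrist_force: [-0.8, -0.4, 6.6]
finger_gap: 15.0
finger_force: 40.0
```

Request:
carry_out(slide=[[0.001,-0.03,0],[0.002,-0.06,0],[0.003,-0.085,0],[0.004,-0.1,0],[0.004,-0.108,0],[0.005,-0.112,0],[0.005,-0.116,0],[0.005,-0.12,0],[0.005,-0.124,0],[0.005,-0.124,0]], dr=[[0,0,0],[0,0,0],[0,0,0],[0,0,0],[0,0,0],[0,0,0],[0,0,0],[0,0,0],[0,0,0],[0,0,0]], gripper=[0,0,0,0,0,0,0,0,0,0])

```text
clock: 33.28
eef_pos: [594.9, 322.3, 166.2]
eef_rot: [3.14, 0.002, -3.117]
wrist_force: [2.4, 3.7, 5.8]
finger_gap: 15.7
finger_force: 40.0
```

Request:
carry_out(slide=[[0,-0.004,0],[0,-0.008,0],[0,-0.012,0],[0,-0.012,0],[0,-0.012,0],[0,-0.012,0],[0,-0.012,0]], dr=[[0,0,0],[0,0,0],[0,0,0],[0,0,0],[0,0,0],[0,0,0],[0,0,0]], gripper=[0,0,0,0,0,0,0])

```text
clock: 33.87
eef_pos: [595.0, 320.0, 166.2]
eef_rot: [3.139, 0.003, -3.117]
wrist_force: [4.8, 8.7, 4.6]
finger_gap: 15.4
finger_force: 40.0
```

```bash
python3 - <<'E'
from h import *
b=camera('side')
B=cv2.resize(b[220:400,150:400],(667,480),interpolation=cv2.INTER_CUBIC)
cv2.imwrite('pics/v10.png',B[:,:,::-1])
E
```

```text
(no output)
```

View pics/v10.png

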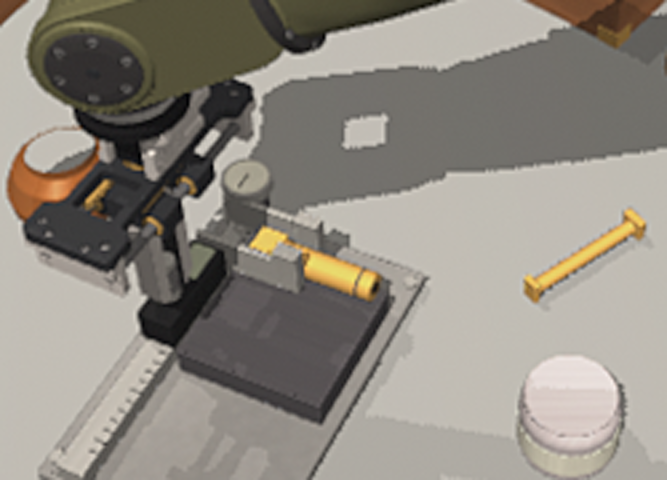

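The small one is pinched across its barrel. I'll add a millimetre, hold, then back off.

Request:
carry_out(slide=[[0,-0.004,0],[0,-0.006,0],[0,-0.006,0],[0,-0.006,0],[0,-0.006,0]], dr=[[0,0,0],[0,0,0],[0,0,0],[0,0,0],[0,0,0]], gripper=[0,0,0,0,0])

```text
clock: 34.33
eef_pos: [595.0, 319.0, 166.2]
eef_rot: [3.138, 0.004, -3.117]
wrist_force: [5.6, 12.2, 3.1]
finger_gap: 15.1
finger_force: 40.0
```

Request:
carry_out(slide=[[-0.001,0.03,0],[-0.002,0.07,0],[-0.005,0.12,0],[-0.005,0.142,0],[-0.005,0.142,0],[-0.005,0.142,0],[-0.005,0.142,0],[-0.005,0.142,0],[-0.005,0.142,0.1],[-0.005,0.142,0.18]], dr=[[0,0,0],[0,0,0],[0,0,0],[0,0,0],[0,0,0],[0,0,0],[0,0,0],[0,0,0],[0,0,0],[0,0,0]], gripper=[0,0,0,0,50,50,50,50,50,50])

```text
clock: 35.17
eef_pos: [593.0, 352.6, 210.0]
eef_rot: [-3.141, -0.002, -3.118]
wrist_force: [0.5, 0.8, 1.1]
finger_gap: 46.8
finger_force: 0.0
```

Request:
carry_out(slide=[[-0.1,-0.11,0],[-0.2,-0.22,0],[-0.3,-0.33,0],[-0.353,-0.451,0],[-0.353,-0.451,-0.1],[-0.353,-0.451,-0.2],[-0.353,-0.451,-0.287],[-0.353,-0.451,-0.287],[-0.353,-0.451,-0.287],[-0.353,-0.451,-0.287]], dr=[[0,0,0],[0,0,0],[0,0,0],[0,0,0],[0,0,0],[0,0,0],[0,0,0],[0,0,0],[0,0,0],[0,0,0]], gripper=[50,50,50,50,50,50,50,50,10,10])

```text
clock: 36.0
eef_pos: [505.4, 240.4, 139.6]
eef_rot: [3.141, 0.001, -3.117]
wrist_force: [-0.2, -0.0, 0.6]
finger_gap: 37.2
finger_force: 0.0
```

Request:
carry_out(slide=[[0,0,0],[0,0,0],[0,0,0],[0,0,0],[0,0,0],[0,0,0]], dr=[[0,0,0],[0,0,0],[0,0,0],[0,0,0],[0,0,0],[0,0,0]], gripper=[10,10,10,10,10,10])

```text
clock: 36.5
eef_pos: [505.3, 240.8, 139.6]
eef_rot: [3.141, 0.002, -3.117]
wrist_force: [-2.1, 3.3, 5.9]
finger_gap: 21.3
finger_force: 39.8
```

Request:
carry_out(slide=[[0,0,0.13],[0,0,0.26],[0,-0.05,0.36],[0,-0.2,0.4],[0,-0.36,0.4],[0,-0.52,0.4],[0,-0.68,0.4],[0,-0.84,0.4],[0,-1,0.4],[0,-1,0.4]], dr=[[0,0,0],[0,0,0],[0,0,0],[0,0,0],[0,0,0],[0,0,0],[0,0,0],[0,0,0],[0,0,0],[0,0,0]], gripper=[10,10,10,10,10,10,10,10,10,10])

```text
clock: 37.33
eef_pos: [504.6, -15.1, 238.5]
eef_rot: [-3.14, -0.0, -3.122]
wrist_force: [0.1, -0.5, -2.2]
finger_gap: 21.0
finger_force: 39.9
```

Request:
carry_out(slide=[[0,-0.16,0],[0,-0.32,0],[0,-0.48,0],[0,-0.64,0],[-0.04,-0.8,0],[-0.06,-0.857,0],[-0.06,-0.857,0],[-0.06,-0.857,0]], dr=[[0,0,0],[0,0,0],[0,0,-0.01],[0,0,-0.02],[0,0,-0.03],[0,0,-0.038],[0,0,-0.038],[0,0,-0.038]], gripper=[10,10,10,10,10,10,10,10])

```text
clock: 38.0
eef_pos: [489.6, -224.4, 238.3]
eef_rot: [3.141, -0.001, 2.926]
wrist_force: [0.2, 0.6, -3.5]
finger_gap: 20.8
finger_force: 39.9
```

Request:
carry_out(slide=[[0,0,-0.1],[0,0,-0.22],[0,0,-0.34],[0,0,-0.44],[0,0,-0.48],[0,0,-0.507],[0,0,-0.507],[0,0,-0.507]], dr=[[0,0,0],[0,0,0],[0,0,0],[0,0,0],[0,0,0],[0,0,0],[0,0,0],[0,0,0]], gripper=[10,10,10,10,10,10,10,10])

```text
clock: 38.67
eef_pos: [490.7, -223.5, 112.7]
eef_rot: [-3.141, 0.001, 2.929]
wrist_force: [0.5, 0.2, -2.6]
finger_gap: 21.1
finger_force: 40.0
```

Request:
carry_out(slide=[[0,0,-0.003],[0,0,-0.003],[0,0,-0.003],[0,0,-0.003],[0,0,0.15],[0,0,0.3],[0,0,0.46],[0,0,0.62],[0,0,0.78],[0,0,0.92]], dr=[[0,0,0],[0,0,0],[0,0,0],[0,0,0],[0,0,0],[0,0,0],[0,0,0],[0,0,0],[0,0,0],[0,0,0]], gripper=[10,40,40,40,40,40,40,40,40,40])

```text
clock: 39.5
eef_pos: [489.7, -223.8, 344.9]
eef_rot: [-3.141, 0.002, 2.927]
wrist_force: [0.3, 0.4, 0.3]
finger_gap: 37.6
finger_force: 0.0
```

```bash
python3 - <<'E'
from h import *
s=read_state(); print(s['eef_pos'],s['joints'])
a=camera('top');b=camera('side')
A=cv2.resize(a[130:350,340:640],(400,293),interpolation=cv2.INTER_CUBIC)
B=cv2.resize(b[70:240,230:460],(400,296),interpolation=cv2.INTER_CUBIC)
cv2.imwrite('pics/v11.png',np.hstack([A[:293],B[:293]])[:,:,::-1])
# lid geometry
y=np.array([.196,.981]); x=np.array([.981,-.196]); c=np.array([494,-286.])
for th in (1.8,1.9,1.95,2.0):
    for yy in (130,0):
        p=c+x*(95+190*np.cos(th))+y*yy; print(th,yy,p.round(),round(60+190*np.sin(th)),np.round(proj('side',[*p,60+190*np.sin(th)])),np.round(proj('top',[*p,60+190*np.sin(th)])))
E
```

```text
[ 489.69364964 -223.79876781  344.87752402] [-4.96699582e-01  2.43519812e-01  1.49394362e+00 -1.70873274e-05
  1.40200661e+00 -1.85284066e+00]
1.8 130 [ 570. -169.] 245 [336. 130.] [431. 219.]
1.8 0 [ 545. -296.] 245 [368. 107.] [500. 232.]
1.9 130 [ 552. -165.] 240 [342. 135.] [429. 229.]
1.9 0 [ 527. -293.] 240 [374. 112.] [498. 241.]
1.95 130 [ 544. -163.] 237 [345. 137.] [428. 234.]
1.95 0 [ 518. -291.] 237 [377. 114.] [497. 246.]
2.0 130 [ 535. -162.] 233 [348. 140.] [427. 239.]
2.0 0 [ 510. -289.] 233 [380. 117.] [495. 251.]
```

View pics/v11.png

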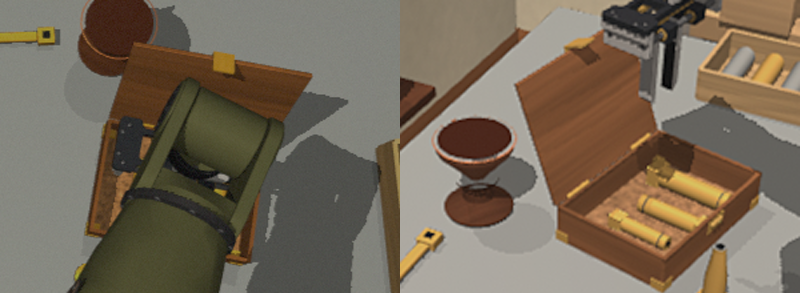

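All three lie flat and separate in the case. Next is the lid: closed fingers go over and behind it.

Request:
carry_out(slide=[[0,0,0.066],[0.1,-0.02,0.066],[0.24,-0.05,0.066],[0.38,-0.08,0.066],[0.52,-0.1,0.066],[0.66,-0.13,0.066],[0.79,-0.158,0.066],[0.79,-0.158,0.066],[0.79,-0.158,0.066]], dr=[[0,0,0],[0,0,0],[0,0,0],[0,0,0],[0,0,0],[0,0,0],[0,0,0],[0,0,0],[0,0,0]], gripper=[0,0,0,0,0,0,0,0,0])

```text
clock: 40.35
eef_pos: [688.6, -263.6, 354.6]
eef_rot: [3.141, -0.004, 2.927]
wrist_force: [-0.3, 0.6, -0.5]
finger_gap: 0.6
finger_force: 0.0
```

```bash
python3 - <<'E'
from h import *
s=read_state(); print(s['eef_pos'],s['eef_rot'],s['joints'],s['wrist_force'])
a=camera('top');b=camera('side')
A=cv2.resize(a[130:350,340:640],(400,293),interpolation=cv2.INTER_CUBIC)
B=cv2.resize(b[70:240,230:460],(400,296),interpolation=cv2.INTER_CUBIC)
cv2.imwrite('pics/v12.png',np.hstack([A[:293],B[:293]])[:,:,::-1])
E
```

```text
[ 688.57201036 -263.60854048  354.5899388 ] [ 3.14085741 -0.00373632  2.92741305] [-4.15275242e-01  7.45397468e-01  7.45129369e-01 -2.59669865e-05
  1.65487370e+00 -1.77189273e+00] [-0.27405278  0.61846437 -0.53724874]
```

View pics/v12.png

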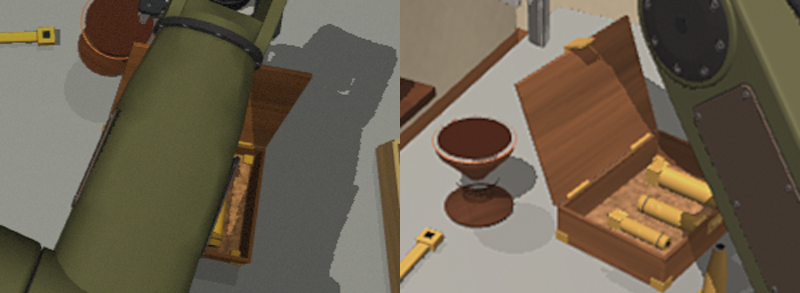

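Request:
carry_out(slide=[[0,0,-0.1],[0,0,-0.2],[0,0,-0.22],[0,0,-0.22],[-0.06,0.012,-0.22],[-0.12,0.024,-0.22],[-0.18,0.036,-0.22],[-0.24,0.048,-0.22],[-0.3,0.06,-0.22],[-0.3,0.06,-0.22]], dr=[[0,0,0],[0,0,0],[0,0,0],[0,0,0],[0,0,0],[0,0,0],[0,0,0],[0,0,0],[0,0,0],[0,0,0]], gripper=[0,0,0,0,0,0,0,0,0,0])

```text
clock: 41.28
eef_pos: [611.0, -248.3, 306.7]
eef_rot: [-3.141, 0.004, 2.926]
wrist_force: [0.4, -0.4, 0.6]
finger_gap: 0.7
finger_force: 0.0
```

```bash
python3 - <<'E'
from h import *
b=camera('side')
cv2.imwrite('pics/v13.png',cv2.resize(b[40:240,200:460],(650,500),interpolation=cv2.INTER_CUBIC)[:,:,::-1])
E
```

```text
(no output)
```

View pics/v13.png

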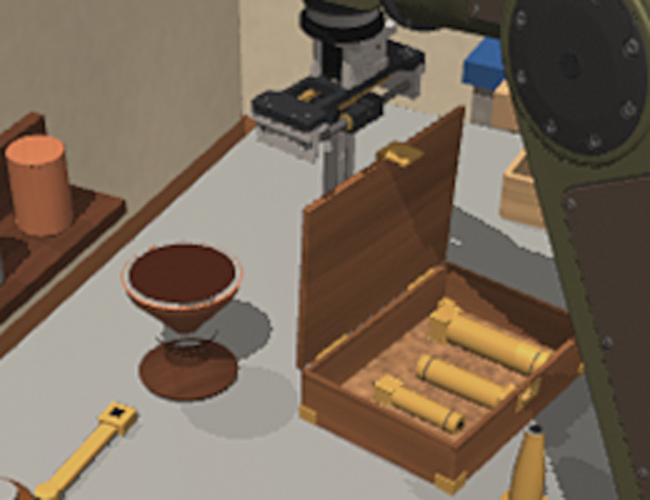

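The lid is now about upright, pushed by the fingers behind it. I've gone slightly over the picture allowance, so from here I'll work from numbers only.

Request:
carry_out(slide=[[-0.078,0.016,0],[-0.157,0.031,0],[-0.235,0.047,0],[-0.31,0.062,0],[-0.38,0.076,-0.047],[-0.447,0.089,-0.094],[-0.514,0.103,-0.141],[-0.585,0.117,-0.188],[-0.585,0.117,-0.188]], dr=[[0,0,0],[0,0,0],[0,0,0],[0,0,0],[0,0,0],[0,0,0],[0,0,0],[0,0,0],[0,0,0]], gripper=[0,0,0,0,0,0,0,0,0])

```text
clock: 42.08
eef_pos: [464.8, -218.9, 255.4]
eef_rot: [3.141, -0.002, 2.927]
wrist_force: [-0.6, -0.1, 0.4]
finger_gap: 0.4
finger_force: 0.0
```

Request:
carry_out(slide=[[-0.03,0.006,-0.07],[-0.06,0.012,-0.14],[-0.09,0.018,-0.2],[-0.118,0.024,-0.256],[-0.118,0.024,-0.28],[-0.118,0.024,-0.3],[-0.118,0.024,-0.3]], dr=[[0,0,0],[0,0,0],[0,0,0],[0,0,0],[0,0,0],[0,0,0],[0,0,0]], gripper=[0,0,0,0,0,0,0])

```text
clock: 42.67
eef_pos: [437.7, -213.5, 181.3]
eef_rot: [-3.142, 0.0, 2.927]
wrist_force: [-0.5, -0.0, -0.1]
finger_gap: 0.2
finger_force: 0.0
```

```bash
python3 - <<'E'
from h import *
a=camera('top').astype(int);b=camera('side')
# lid colour sampling: cork visible? test cork/wood at case interior projection and outer lid face, both cams
y=np.array([.196,.981]); x=np.array([.981,-.196]); c=np.array([494,-286.])
for yy in (-100,-50,0):
  for xx in (-60,0,60):
    p=c+x*xx+y*yy
    o=[]
    for cam,im in(('top',a),('side',b)):
      u,v=np.round(proj(cam,[*p,68])).astype(int); o.append((u,v,im[v-1:v+2,u-1:u+2].reshape(-1,3).mean(0).round().tolist()))
    print(xx,yy,o)
E
```

```text
-60 -100 [(np.int64(518), np.int64(308), [69.0, 43.0, 23.0]), (np.int64(421), np.int64(166), [89.0, 58.0, 38.0])]
0 -100 [(np.int64(521), np.int64(281), [79.0, 50.0, 26.0]), (np.int64(402), np.int64(157), [45.0, 46.0, 48.0])]
60 -100 [(np.int64(525), np.int64(253), [111.0, 70.0, 34.0]), (np.int64(383), np.int64(150), [119.0, 94.0, 56.0])]
-60 -50 [(np.int64(494), np.int64(304), [40.0, 39.0, 25.0]), (np.int64(411), np.int64(174), [88.0, 57.0, 38.0])]
0 -50 [(np.int64(498), np.int64(276), [60.0, 59.0, 36.0]), (np.int64(391), np.int64(166), [49.0, 48.0, 47.0])]
60 -50 [(np.int64(502), np.int64(249), [115.0, 72.0, 37.0]), (np.int64(372), np.int64(158), [57.0, 56.0, 57.0])]
-60 0 [(np.int64(471), np.int64(300), [39.0, 39.0, 26.0]), (np.int64(401), np.int64(184), [108.0, 77.0, 43.0])]
0 0 [(np.int64(475), np.int64(272), [79.0, 77.0, 49.0]), (np.int64(381), np.int64(175), [141.0, 134.0, 127.0])]
60 0 [(np.int64(478), np.int64(245), [115.0, 72.0, 35.0]), (np.int64(362), np.int64(167), [147.0, 99.0, 67.0])]
```

Request:
carry_out(slide=[[-0.039,0.008,0.01],[-0.039,0.008,0],[-0.039,0.008,-0.008],[-0.039,0.008,-0.016],[-0.039,0.008,-0.024],[-0.039,0.008,-0.024]], dr=[[0,0,0],[0,0,0],[0,0,0],[0,0,0],[0,0,0],[0,0,0]], gripper=[0,0,0,0,0,0])

```text
clock: 43.27
eef_pos: [427.2, -211.4, 175.4]
eef_rot: [-3.141, 0.001, 2.927]
wrist_force: [-1.0, 0.7, 5.0]
finger_gap: 0.8
finger_force: 2.4
```

Request:
carry_out(slide=[[0,0,-0.006],[0,0,-0.012],[0,0,-0.016],[0,0,-0.016]], dr=[[0,0,0],[0,0,0],[0,0,0],[0,0,0]], gripper=[0,0,0,0])

```text
clock: 43.6
eef_pos: [427.0, -211.3, 171.0]
eef_rot: [-3.141, -0.0, 2.927]
wrist_force: [-0.6, -1.0, 1.4]
finger_gap: 0.2
finger_force: 0.8
```

Request:
carry_out(slide=[[0,0,-0.006],[0,0,-0.012],[0,0,-0.018],[0,0,-0.018]], dr=[[0,0,0],[0,0,0],[0,0,0],[0,0,0]], gripper=[0,0,0,0])

```text
clock: 43.93
eef_pos: [426.9, -211.1, 166.2]
eef_rot: [3.141, -0.0, 2.927]
wrist_force: [-0.2, -0.4, -0.0]
finger_gap: 0.6
finger_force: 0.0
```

Request:
carry_out(slide=[[0,0,-0.006],[0,0,-0.012],[0,0,-0.018],[0,0,-0.018]], dr=[[0,0,0],[0,0,0],[0,0,0],[0,0,0]], gripper=[0,0,0,0])

```text
clock: 44.27
eef_pos: [427.3, -211.3, 164.6]
eef_rot: [-3.141, 0.001, 2.927]
wrist_force: [-14.3, 8.3, 39.4]
finger_gap: 0.3
finger_force: 19.6
```

Request:
carry_out(slide=[[0,0,0.1],[0,0,0.25],[0,0.15,0.4],[0,0.3,0.5],[0,0.45,0.5],[0,0.6,0.5],[0,0.75,0.5],[0,0.9,0.5],[0,1,0.5],[0,1,0.5]], dr=[[0,0,0],[0,0,0],[0,0,0],[0,0,0],[0,0,0],[0,0,0],[0,0,0],[0,0,0],[0,0,0],[0,0,0]], gripper=[0,0,0,0,0,0,0,0,0,0])

```text
clock: 45.1
eef_pos: [426.7, 42.2, 287.2]
eef_rot: [3.141, 0.0, 2.931]
wrist_force: [-0.4, -0.7, -0.8]
finger_gap: 0.5
finger_force: 0.0
```

```bash
python3 - <<'E'
from h import *
a=camera('top')
im=a[:,:,::-1].copy(); hsv=cv2.cvtColor(im,cv2.COLOR_BGR2HSV)
m=cv2.inRange(hsv,(0,90,40),(17,255,255)); s=np.zeros_like(m); s[205:345,395:560]=m[205:345,395:560]
s=cv2.morphologyEx(s,cv2.MORPH_CLOSE,np.ones((7,7)))
c=max(cv2.findContours(s,0,2)[0],key=cv2.contourArea); r=cv2.minAreaRect(c.astype(np.float32)); b=cv2.boxPoints(r); print(r,b.round())
y=np.array([.196,.981]); x=np.array([.981,-.196])
for z in (60,68,76): print(z,[on('top',*p,z) for p in b])
# predicted front-edge row at the two corners for angles
c0=np.array([494,-286.])
for th in (0,.07,.12):
    print(th,[np.round(proj('top',[*(c0+x*(95-190*np.cos(th))+y*yy),68+190*np.sin(th)]),1) for yy in(-130,130)],[np.round(proj('side',[*(c0+x*(95-190*np.cos(th))+y*yy),68+190*np.sin(th)]),1) for yy in(-130,130)])
bs=camera('side'); 
g=bs[:,:,::-1].copy(); h2=cv2.cvtColor(g,cv2.COLOR_BGR2HSV)
# column profile along vertical line at lid front +y corner in side view: list brightness
for u in (350,380,400):
    print(u,[int(q) for q in cv2.cvtColor(g,cv2.COLOR_BGR2GRAY)[140:250:2,u]])
E
```

```text
((473.3079833984375, 274.0559997558594), (127.45587158203125, 91.58934020996094), 10.30484676361084) [[402. 308.]
 [419. 218.]
 [544. 240.]
 [528. 331.]]
60 [array([ 420.3, -129.2]), array([ 618.5, -172.5]), array([ 563. , -442.8]), array([ 368.8, -392.5])]
68 [array([ 419.6, -128.3]), array([ 616.6, -171.4]), array([ 561.4, -440. ]), array([ 368.4, -390. ])]
76 [array([ 418.9, -127.4]), array([ 614.7, -170.2]), array([ 559.8, -437.2]), array([ 368. , -387.4])]
0 [array([529.9, 327.2]), array([407.7, 304.5])] [array([438.5, 165.1]), array([383.7, 215.4])]
0.07 [array([532. , 326.6]), array([408.5, 303.7])] [array([439.1, 160.8]), array([384., 211.])]
0.12 [array([533.5, 325.9]), array([409.1, 302.8])] [array([439.3, 157.7]), array([384. , 207.7])]
350 [46, 69, 63, 16, 27, 21, 18, 15, 13, 17, 12, 13, 19, 48, 47, 37, 34, 30, 41, 45, 50, 49, 31, 45, 45, 23, 29, 53, 54, 61, 75, 73, 75, 74, 75, 75, 75, 75, 75, 75, 71, 125, 160, 158, 157, 158, 149, 88, 93, 94, 94, 94, 93, 85, 165]
380 [91, 89, 99, 94, 92, 47, 32, 52, 74, 56, 20, 32, 72, 103, 108, 39, 87, 85, 66, 70, 63, 60, 61, 62, 61, 60, 59, 56, 60, 58, 61, 64, 66, 65, 65, 63, 65, 68, 45, 43, 45, 46, 43, 43, 45, 44, 66, 65, 61, 83, 113, 147, 159, 158, 157]
400 [158, 158, 157, 157, 159, 154, 112, 112, 111, 111, 114, 108, 101, 108, 107, 100, 95, 94, 83, 59, 60, 60, 62, 62, 81, 60, 59, 118, 115, 113, 93, 55, 49, 55, 53, 53, 54, 55, 58, 59, 79, 80, 80, 109, 146, 144, 144, 144, 144, 151, 161, 142, 63, 80, 119]
```

Two checks say the lid is shut. The firm stop came with the fingertips at 67.6 mm, which is case plus lid thickness. In the side view the lid's edge is at row 216, where shut predicts about 214–215 and caught about 210. I'll hand in.

```bash
python3 -c "
from cell import *
print(sign_off())"
```

```text
the job is handed in; nothing more can be done
None
```

I gauged all three spindles in order (large, medium, small), packed them flat in the case and pressed the lid shut, then handed in at about 45 s; the sign-off returned no verdict, the lid being shut rests on contact height and one camera edge, the last press peaked near 39 N, and I viewed 16 pictures, two over the limit of 14.

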